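# Hold the sprung board holder open at its length mark

### The job

I want to drop a board into the blue sprung board holder and need it held open for me. First take the orange syringe out of the holder's bay and leave it standing upright on the bench, off the holder; then take the red handle and draw the telescoping rod out against its spring until the white pointer lines up with the yellow length mark, not more than a few millimetres past it, and finish while still holding it there. Leave the loose green board, the turquoise caps and the black loupe alone.

Things in the scene. Friction and masses are not known exactly. Their poses are not given: they have to be found in the camera images.
- board_holder: Board holder fixed to the bench. Origin on the bench under the rod's line; own +x is the pull direction, z up. Bright aluminium plate 10 mm thick, own x -185 to 45, y -38 to 38 mm. Blue fixed jaw at x -180 to -160 mm, 70 mm wide, top 44 mm up. Dark spring sleeve at x -12 to 40 mm, 22 mm thick, top 43 mm up. Scale bar 18 mm wide, 12 mm high, at y -47, x 0 to 160 mm, ticks 5 mm apart.
- bay (a point): Middle of the board bay, on the top of the base plate (10 mm above the bench), at own x -130 mm of the holder. With the rod in, the bay is 60 mm long between the two jaws along own x, and open at both sides along own y.
- pull_rod: Sliding part: blue sprung jaw in the bay (70 mm wide, top 44 mm up), 10 mm steel rod 32 mm above the bench, red handle, white pointer. Slides only along the holder's own x, 0 to 74 mm; fully in at the start, when its origin is the holder's origin. The inner spring pulls it back in with 3.3 N plus 1.1 N per 10 mm drawn out; let go, it runs back in.
- handle (a point): Grip point of the red handle, an upright plate 12 mm thick along the holder's own x, 36 mm wide along own y, 20 to 88 mm above the bench; the point is at its centre, 70 mm up. With the rod in it stands 29 mm clear of the sleeve's end; above 45 mm height both broad faces are free, to pinch front and back from above.
- pointer_tip (a point): Tip of the white pointer, a thin finger that projects from the foot of the handle along the holder's own -y, 22 mm above the bench; it moves with the handle (same own x as the handle, 47 mm to its -y side).
- mark_line (a point): The yellow length mark's tip, 22 mm above the bench; the mark is a yellow clip 12 x 14 x 28 mm clamped on the scale bar. Axes parallel to the holder's. The pointer lines up when it has the same own x; that takes 30 to 60 mm of draw from fully in. The mark does not move during the job.
- syringe: Closed orange and white dispensing syringe, 28 mm diameter, 70 mm tall, rigid, about 0.05 kg, standing upright; origin at the centre of its underside, z up. At the start it stands on the base plate in the bay. The bench round x 0.68, y -0.05 m, behind the holder, is always free; the blue mat (5 mm thick, over x 0.54, y 0.12 m) will do too.
- spare_board: Loose green circuit board 60 x 90 x 12 mm lying on the blue mat, behind and left of the holder; origin at the centre of its underside. Leave alone.
- caps: Loose turquoise pair of caps 25 x 63 x 20 mm on the bench left of the holder; origin at the centre of its underside. Leave alone.
- lens: Loose black loupe, 39 mm diameter, 34 mm tall, on the bench left of the holder; origin at the centre of its underside. Leave alone.

How it is judged:
On the way, in this order (a step that is already met when the one before it is completed fails the run):
1. the orange syringe stands upright on the bench, off the holder, released (height (world z) of syringe below 0.0075 m and angle between syringe's own z axis and vertical below 0.1 rad and contact force between the fingers and syringe below 0.1 N and linear speed of syringe below 0.02 m/s), for 0.2 s.
2. the fingers hold the rod drawn out with the pointer at the length mark (x of pointer_tip in the frame of mark_line between -0.004 and 0.004 m and linear speed of pull_rod below 0.01 m/s and contact force between the fingers and pull_rod above 3 N), for 0.3 s.
At the end, for the whole second after the job is handed in: The orange syringe stands upright on the bench or its blue mat (underside less than 7.5 mm above the bench, within 0.1 rad of upright), off the holder and released; the fingers hold the rod still (push over 3 N) with the pointer within 4 mm of the yellow mark along the rod (all of step 1 and all of step 2); the arm keeps its last pose, push and grip.
It fails at once if the rod was drawn more than 10 mm past the length mark (x of pointer_tip in the frame of mark_line above 0.01 m).
It fails at once if the green circuit board was disturbed (moved more than 30 mm) (distance of spare_board from where it was at the start of the episode above 0.03 m).
It fails at once if the turquoise pair of caps was disturbed (moved more than 30 mm) (distance of caps from where it was at the start of the episode above 0.03 m).
It fails at once if the black loupe was disturbed (moved more than 30 mm) (distance of lens from where it was at the start of the episode above 0.03 m).
It also fails if it takes over 48 s, if anything falls off the work surface, if the arm or the gripper's body presses on something with over 40 N, if the wrist force passes 120 N, or if a joint passes its speed limit or range.

### The arm

A 7-joint arm with a two-finger parallel gripper is mounted at the origin on a cart in front of the work surface, level with it; the furniture and walls round the work are solid. World frame = base frame: x ahead of the robot, y to its left, z up, the work surface at z = 0. Lengths are in m, angles in rad, forces in N, time in s.
With the tool pointing down it reaches from about 0.4 to 0.875 m from the base axis. Payload 19.3 kg.
Tool frame: the origin (TCP) lies at the very end of the fingers, on their centre line; the grasp point (between the pads) lies 19 mm behind it; z points along the fingers, y is the line along which they close (so a half turn about z gives the same grasp; the last joint's range is limited). The gripper opens to 85 mm and grips with 20 to 120 N. Pads are 22 mm wide; open, the fingers measure 114 mm over their backs; the gripper's body (76 mm by 85 mm) begins 54 mm behind the grasp point. The pads swing forward as they close: fully open they stand 13 mm farther back than shut.
Start: joints at [-1.241, 0.521, -0.036, 1.599, 0.021, 1.021, -0.113], TCP at [0.243, 0.576, 0.231] pointing down, gripper open.
Joint ranges: [-2.91, 2.91], [-0.3, 2.13], [-1.5, 1.42], [0.17, 2.43], [-1.26, 4.41], [0.16, 1.93], [-2.52, 2.52]. Speed limits (rad/s): [1.89, 1.89, 2.39, 2.39, 3.01, 3.01, 3.01].

### API

Orientations are given as [roll, pitch, yaw] about the fixed x, y, z axes, in that order (R = Rz(yaw) Ry(pitch) Rx(roll)).
In Python, from rig import robot gives the robot as it stands.
- The arm moves only by the shell command python3 -m handwheel 'ROWS' [OPENING] [FORCE]. ROWS is a JSON object of lists of equal length, an entry for each row: "slide": the shift along the tool's x, y, z in cm, a list of three; "rotation": the turn, a rotation vector about the tool's x, y, z in rad, a list of three. A call has exactly 5 rows; each row shifts and turns the commanded pose from where the row before left it, along the tool's axes as they then stand; what a row does not reach is not made up. A row lasts 1/8 s, in which the tool goes at most 62.5 mm and 10.7 degrees, less where a joint would pass 70% of its speed; a pose out of reach is approached as far as the arm can. A call is refused whole if a number of a shift passes 6.25 or a number of a turn 0.188, either way. A call with a gripper value outside its range is refused whole. OPENING is the opening, from 0 (shut) to 1 (fully open), set as the call begins (- or left out, the last holds). The fingers move at their own pace and stop on an object; FORCE is the grip in N (left out, the last holds). Time passes only in rows, so rows that do not move let the fingers close, or fill a call up. It gives the time, the measured TCP pose, the force, the opening and the grip force at its end, in the units of the state.
- robot.sense(): the state, without advancing time (a new reading comes with each control period).
- robot.grab_frame(name): name is "scene" or "side" or "wrist"; returns the picture (480x640x3 uint8, red, green, blue); there is no depth.
- robot.get_calibration(name): a dict with "K" (3x3 intrinsics, pixels), "eye" and "orientation" of the camera in the world. Camera axes: x right, y down, z forward; pixel columns grow to the right and rows downward; lengths in m; the calibration is good to about 2 mm. A picture is of the moment at which its call begins: read the wrist's pose just before it. get_calibration takes no time and is no camera call; for the wrist camera it gives the pose at the moment of the call.
- robot.hand_in(): hands the job in; it is judged then, once.
The state is a dict: "clock": time; "joints": joint angles; "dq": joint speeds; "joint_torque": joint torques, N m; "eef_pos": TCP position; "tool_rot": TCP orientation; "ft_force": force on the tool from outside, world axes, zero at the start; "torque": the same for the moment, N m; "width": finger opening in m; "grip_force": force on a finger pad.
Only numpy, scipy, OpenCV 4.12 (cv2) and the standard library are available. Lean on these libraries where they do the work, as an engineer would, in place of code of your own. Each camera call takes 0.05 s, during which the arm holds its last target. There are 200 camera calls.

## Working session

There is one attempt and no reset: what is moved stays moved. The work goes in short steps, Python scripts to look and compute and a shell command to move; the robot and the scene stay as the last step left them, time stands still between calls to the robot, and variables do not carry over. Pictures are saved under pics/ and viewed, at most 10 in all, crops included, and the job is handed in when it is done.

```bash
mkdir -p pics
cat > h.py <<'E'
import numpy as np, cv2
from rig import robot
from scipy.spatial.transform import Rotation as R
def cal(n):
    c=robot.get_calibration(n); o=np.array(c["orientation"],float)
    M=o if o.shape==(3,3) else R.from_euler('xyz',o).as_matrix() if o.size==3 else R.from_quat(o).as_matrix()
    return np.array(c["K"]),np.array(c["eye"]),M
def ray(n,px,c=None):
    K,e,M=c or cal(n); d=M@np.linalg.inv(K)@np.array([px[0],px[1],1.]); return e,d/np.linalg.norm(d)
def onz(n,px,z,c=None):
    e,d=ray(n,px,c); return e+d*(z-e[2])/d[2]
def proj(n,p,c=None):
    K,e,M=c or cal(n); q=K@(M.T@(np.array(p)-e)); return q[:2]/q[2]
E
python3 - <<'E'
from h import *
print(robot.sense())
for n in("scene","side"):
    print(n,robot.get_calibration(n)); cv2.imwrite(f"pics/{n}0.png",robot.grab_frame(n)[:,:,::-1])
E
```

```text
{'clock': 0.0, 'joints': array([-1.24122103,  0.52201337, -0.03634907,  1.59999097,  0.02122179,
        1.02113491, -0.11281327]), 'dq': array([-0.00106064, -0.00020211,  0.00079892, -0.00252283, -0.00129547,
        0.00038742,  0.00049924]), 'joint_torque': array([ 8.64230751e-04, -9.27112627e+01,  1.97975881e+00, -3.69909346e+01,
        1.78443524e-02,  8.46288021e-03,  5.19958996e-05]), 'eef_pos': array([0.24315251, 0.57539009, 0.23073201]), 'tool_rot': array([-3.14043546e+00,  9.18508873e-05,  2.74182405e+00]), 'ft_force': array([-0.36652373, -1.08946805, -0.76601503]), 'torque': array([ 0.00335628,  0.01030141, -0.00702351]), 'grip_force': 0.0, 'width': 0.08559392457296508}
scene {'K': array([[590.92493906,   0.        , 320.72801052],
       [  0.        , 590.92493906, 242.29813474],
       [  0.        ,   0.        ,   1.        ]]), 'eye': array([-0.24812039, -0.67383414,  0.60902871]), 'orientation': array([-2.03413299, -0.00369538, -0.93305765])}
side {'K': array([[475.72311729,   0.        , 325.05396095],
       [  0.        , 475.72311729, 245.01897833],
       [  0.        ,   0.        ,   1.        ]]), 'eye': array([0.44519314, 0.79885457, 0.84951676]), 'orientation': array([-2.31243478, -0.00752429, -3.005705  ])}
```

View pics/scene0.png

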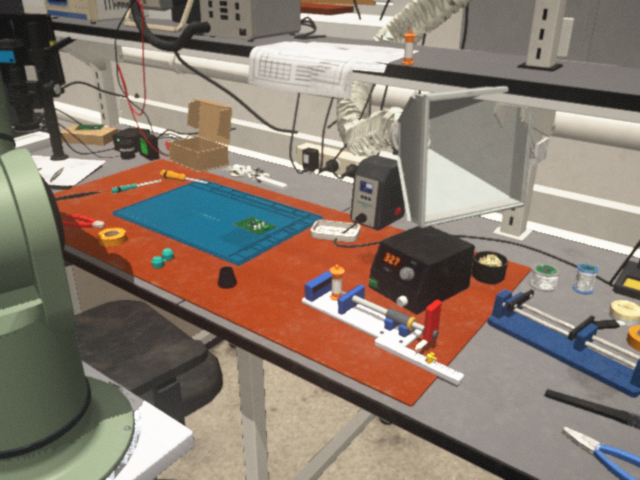

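View pics/side0.png

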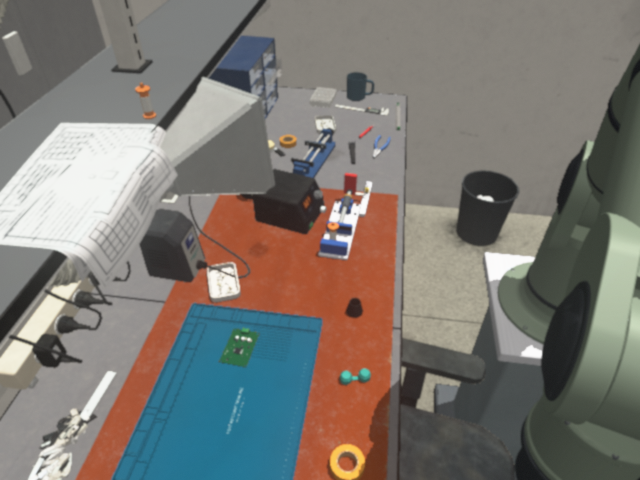

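The scene view shows the holder at about px (305–462, 265–382): syringe near (337,283), red handle near (432,325), yellow clip near (431,357). The side view shows the holder at about (320–372, 175–260). I'll enlarge both.

Run:
```python
from h import *
a=cv2.imread("pics/scene0.png")[255:395,295:470]; b=cv2.imread("pics/side0.png")[165:265,310:385]
a=cv2.resize(a,None,fx=2.8,fy=2.8,interpolation=3); b=cv2.resize(b,None,fx=3.92,fy=3.92,interpolation=3)
cv2.imwrite("pics/z0.png",np.hstack([a,b])); print(a.shape,b.shape)
for n in("scene","side"):
    im=cv2.imread(f"pics/{n}0.png"); hsv=cv2.cvtColor(im,40)
    roi=np.zeros(im.shape[:2],np.uint8)
    if n=="scene": roi[255:395,295:470]=255
    else: roi[165:265,310:385]=255
    for k,lo,hi in(("blue",(105,120,60),(125,255,255)),("yel",(22,150,120),(35,255,255)),("org",(8,170,180),(20,255,255)),("red",(174,150,100),(180,255,255)),("red0",(0,200,150),(5,255,255))):
        m=cv2.inRange(hsv,lo,hi)&roi
        N,L,S,C=cv2.connectedComponentsWithStats(m)
        for i in range(1,N):
            if S[i,4]>8: print(n,k,S[i],C[i].round(1))
```

```text
(392, 490, 3) (392, 294, 3)
scene blue [306 272  25  18 163] [318.1 280.2]
scene blue [339 286  25  17 129] [350.6 293.5]
scene blue [385 318   8   8  36] [388.8 321. ]
scene blue [400 324   7  11  44] [403.  328.3]
scene yel [427 353   9  10  50] [430.2 357.1]
scene org [ 295  255  140  140 5794] [348. 334.]
scene org [386 255   3   6   9] [387.1 257.4]
scene org [389 257   5   6  10] [391.  260.1]
scene org [343 286   5   4  11] [344.8 287.6]
scene org [366 289  14  15  63] [372.3 296.1]
scene org [ 430  289   40   75 1355] [453.6 324.9]
scene org [331 294   9   6  29] [334.7 296.3]
scene org [381 299  21  12  57] [389.2 303.6]
scene org [412 313  12  11  43] [418.  317.4]
scene org [410 341   7   5  13] [413.4 343.5]
scene org [370 349   4   5  11] [371.5 351.5]
scene red0 [426 300  16  27 155] [432.7 309.2]
side blue [310 168   6   8  38] [312.  171.1]
side blue [340 224  11   3  17] [345.2 224.9]
side blue [321 240  26   7 116] [333.5 243. ]
```

View pics/z0.png

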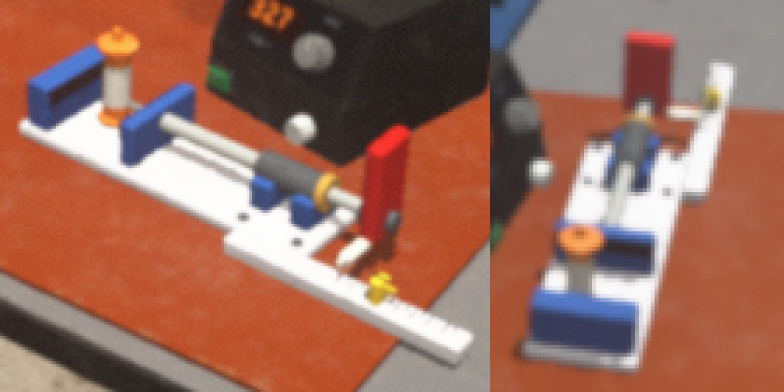

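Crop of both views: pointer tip at about scene px (417.5,350), yellow clip (430,357), handle top (433.5,302), syringe top (337,267). The pull direction runs roughly along world -y. Next I cast rays onto planes and do a rigid 2D fit.

Run:
```python
from h import *
S=lambda x,y:(x/2.8+295-.3,y/2.8+255-.3); D=lambda x,y:((x-490)/3.92+310-.3,y/3.92+165-.3)
P=[("scene",S(22,122),(-185,-38,10)),("scene",S(30,84),(-180,-35,44)),("scene",S(122,142),(-110+10,-35,44)),("scene",S(470,335),(160,-38,12)),("scene",S(445,350),(160,-56,12)),("scene",S(388,134),(55+20,0,88)),
("side",D(530,318),(-180,35,44)),("side",D(638,322),(-180,-35,44)),("side",D(735,65),(160,-56,12)),("side",D(710,65),(160,-38,12)),("side",D(650,42),(75,0,88))]
for name in("scene","side","both"):
    q=[p for p in P if name in(p[0],"both") ]
    W=np.array([onz(n,px,m[2]/1e3)[:2] for n,px,m in q]); M=np.array([m[:2] for _,_,m in q])/1e3
    A,B=M-M.mean(0),W-W.mean(0); y=np.arctan2((A[:,0]*B[:,1]-A[:,1]*B[:,0]).sum(),(A*B).sum())
    Rm=np.array([[np.cos(y),-np.sin(y)],[np.sin(y),np.cos(y)]]); t=W.mean(0)-Rm@M.mean(0)
    print(name,"yaw",y,"t",t); print(((W-t)@Rm*1e3).round(1).tolist())
    for l,n,px,z in(("ptr","scene",S(343,264),.022),("mark","scene",S(380,290),.022),("ptr","side",D(698,112),.022),("mark","side",D(712,97),.022),("syr","scene",S(118,38),.08),("syr","side",D(580,236),.08),("handle","scene",S(388,134),.088),("handle","side",D(650,42),.088)):
        w=onz(n,px,z); print(l,n,w.round(4),((w[:2]-t)@Rm*1e3).round(1))
```

```text
scene yaw -1.6373051745515177 t [ 0.52299622 -0.26343807]
[[-185.5, -31.5], [-176.7, -32.8], [-85.3, -48.4], [155.9, -37.3], [151.6, -57.8], [70.0, 5.9]]
ptr scene [ 0.4786 -0.3343  0.022 ] [ 73.6 -39.6]
mark scene [ 0.4695 -0.3629  0.022 ] [102.8 -46.8]
ptr side [ 0.4826 -0.3348  0.022 ] [ 73.9 -35.6]
mark side [ 0.4736 -0.3554  0.022 ] [ 95.  -43.2]
syr scene [ 0.5357 -0.1324  0.08  ] [-131.6    3.9]
syr side [ 0.5445 -0.111   0.08  ] [-153.5   11.3]
handle scene [ 0.5242 -0.3337  0.088 ] [70.   5.9]
handle side [ 0.5204 -0.324   0.088 ] [60.6  1.4]
side yaw -1.6253282494383419 t [ 0.52533072 -0.25255601]
[[-186.4, 35.2], [-176.5, -33.0], [165.1, -57.2], [161.2, -38.0], [71.6, -1.0]]
ptr scene [ 0.4786 -0.3343  0.022 ] [ 84.1 -42.2]
mark scene [ 0.4695 -0.3629  0.022 ] [113.2 -49.7]
ptr side [ 0.4826 -0.3348  0.022 ] [ 84.5 -38.2]
mark side [ 0.4736 -0.3554  0.022 ] [105.5 -46. ]
syr scene [ 0.5357 -0.1324  0.08  ] [-120.5    3.8]
syr side [ 0.5445 -0.111   0.08  ] [-142.4   11.4]
handle scene [ 0.5242 -0.3337  0.088 ] [81.1  3.3]
handle side [ 0.5204 -0.324   0.088 ] [71.6 -1. ]
both yaw -1.6293744548773086 t [ 0.52412773 -0.25838473]
[[-180.7, -30.9], [-171.9, -32.3], [-80.6, -48.6], [160.7, -39.4], [156.3, -59.9], [75.2, 4.5], [-192.4, 35.3], [-182.2, -32.8], [159.4, -55.6], [155.4, -36.5], [65.7, 0.1]]
ptr scene [ 0.4786 -0.3343  0.022 ] [ 78.4 -41. ]
mark scene [ 0.4695 -0.3629  0.022 ] [107.5 -48.4]
ptr side [ 0.4826 -0.3348  0.022 ] [ 78.8 -37. ]
mark side [ 0.4736 -0.3554  0.022 ] [ 99.8 -44.7]
syr scene [ 0.5357 -0.1324  0.08  ] [-126.5    4.1]
syr side [ 0.5445 -0.111   0.08  ] [-148.3   11.7]
handle scene [ 0.5242 -0.3337  0.088 ] [75.2  4.5]
handle side [ 0.5204 -0.324   0.088 ] [65.7  0.1]
```

```bash
cat >> h.py <<'E'
def tri(a,b):
    (e,d),(f,g)=ray("scene",a),ray("side",b); s=np.linalg.lstsq(np.c_[d,-g],f-e,rcond=None)[0]
    return ((e+s[0]*d+f+s[1]*g)/2).round(3), np.linalg.norm(e+s[0]*d-f-s[1]*g).round(4)
def to(p,yaw=None):
    s=robot.sense(); M=R.from_euler('xyz',s["tool_rot"])
    d=M.inv().apply(np.array(p)-s["eef_pos"])*100
    T=R.from_euler('xyz',[np.pi,0,yaw if yaw is not None else s["tool_rot"][2]])
    print("pos",s["eef_pos"].round(4),"rpy",s["tool_rot"].round(4),"t",round(s["clock"],2),"slide cm(before turn)",d.round(2),"turn",(M.inv()*T).as_rotvec().round(3),"slide after turn",(T.inv().apply(np.array(p)-s["eef_pos"])*100).round(2))
E
python3 - <<'E'
from h import *
print("hood low",tri((405,222),(273,190)),"hood tip",tri((509,88),(259,97)))
print("station base corner",onz("scene",(405,306),0),onz("scene",(371,293),0),onz("side",(258,222),0),onz("side",(305,230),0))
print("syr",tri((337,268.5),(333,224)))
to([.537,-.13,.23],1.51)
E
```

```text
hood low (array([ 0.708, -0.176,  0.123]), np.float64(0.0014)) hood tip (array([ 0.769, -0.305,  0.356]), np.float64(0.0805))
station base corner [ 0.61142147 -0.23882773  0.        ] [ 0.61267237 -0.16197424  0.        ] [ 7.62269668e-01 -1.88055707e-01 -1.11022302e-16] [ 0.62704653 -0.17321419  0.        ]
syr (array([ 0.546, -0.125,  0.072]), np.float64(0.0016))
pos [0.2432 0.5754 0.2308] rpy [-3.1406e+00  1.0000e-04  2.7418e+00] t 0.1 slide cm(before turn) [-54.52 -53.54   0.14] turn [-1.000e-03  1.000e-03  1.232e+00] slide after turn [-68.63  33.61   0.08]
```

```bash
python3 -m handwheel '{"slide":[[-3.65,-3.55,0],[-3.65,-3.55,0],[-3.65,-3.55,0],[-3.65,-3.55,0],[-3.65,-3.55,0]],"rotation":[[0,0,0],[0,0,0],[0,0,0],[0,0,0],[0,0,0]]}' 1 40
python3 -m handwheel '{"slide":[[-3.65,-3.55,0],[-3.65,-3.55,0],[-3.65,-3.55,0],[-3.65,-3.55,0],[-3.65,-3.55,0]],"rotation":[[0,0,0],[0,0,0],[0,0,0],[0,0,0],[0,0,0]]}'
python3 -m handwheel '{"slide":[[-3.65,-3.55,0],[-3.65,-3.55,0],[-3.65,-3.55,0],[-3,-3,0],[0,0,0]],"rotation":[[0,0,0.15],[0,0,0.15],[0,0,0.15],[0,0,0.15],[0,0,0.18]]}'
python3 -m handwheel '{"slide":[[0,0,0],[0,0,0],[0,0,0],[0,0,0],[0,0,0]],"rotation":[[0,0,0.15],[0,0,0.15],[0,0,0.15],[0,0,0],[0,0,0]]}'
python3 - <<'E'
from h import *
to([.545,-.128,.23],1.51)
c=cal("wrist"); im=robot.grab_frame("wrist"); cv2.imwrite("pics/w1.png",im[:,:,::-1]); print(c)
np.save("c1.npy",np.array(c,dtype=object),allow_pickle=True)
for p in([.545,-.128,.08],[.545,-.128,.01]): print(proj("wrist",p,c))
print("board",onz("scene",(256,224),.01),"caps",onz("scene",(162,258),.01),"lens",onz("scene",(227,282),.01))
E
```

```text
clock: 0.72
eef_pos: [0.3427, 0.3395, 0.2312]
tool_rot: [-3.141, -0.0, 2.742]
ft_force: [-0.4, 0.1, 0.0]
width: 0.0852
grip_force: 0.0
clock: 1.35
eef_pos: [0.4417, 0.105, 0.2313]
tool_rot: [3.142, 0.0, 2.742]
ft_force: [0.4, 0.5, -0.9]
width: 0.0857
grip_force: 0.0
clock: 1.98
eef_pos: [0.4754, -0.0858, 0.2313]
tool_rot: [-3.141, 0.001, 1.952]
ft_force: [-0.2, 1.2, -0.1]
width: 0.0854
grip_force: 0.0
clock: 2.6
eef_pos: [0.476, -0.0825, 0.2312]
tool_rot: [-3.141, 0.0, 1.515]
ft_force: [-0.1, 0.2, -0.1]
width: 0.0852
grip_force: 0.0
pos [ 0.476  -0.0825  0.2312] rpy [-3.1414  0.      1.5155] t 2.6 slide cm(before turn) [-4.16  7.14  0.12] turn [-0.     0.     0.005] slide after turn [-4.12  7.17  0.12]
(array([[362.25435535,   0.        , 315.31798931],
       [  0.        , 362.25435535, 238.77998837],
       [  0.        ,   0.        ,   1.        ]]), array([ 0.478369  , -0.01741818,  0.37248358]), array([[ 9.98517497e-01, -5.25264848e-02, -1.42750607e-02],
       [-5.44311104e-02, -9.64768476e-01, -2.57408319e-01],
       [-2.51374357e-04,  2.57803718e-01, -9.66197278e-01]]))Traceback (most recent call last):
  File "<stdin>", line 4, in <module>
ValueError: could not broadcast input array from shape (3,3) into shape (3,)
```

View pics/w1.png

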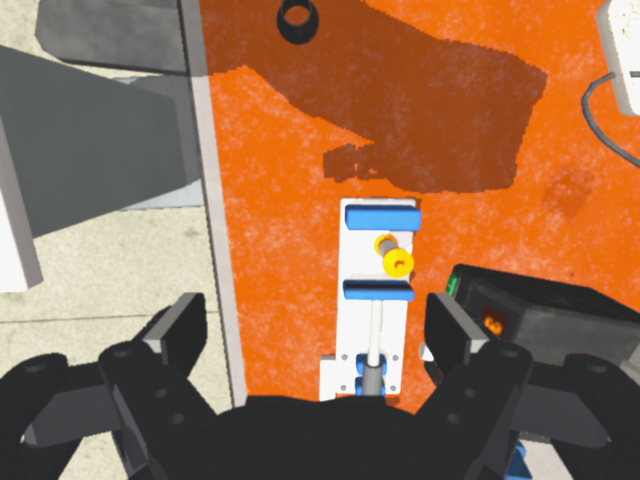

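Wrist view: plate top edge at (340,198)–(414,199), fixed jaw at about (383,218), syringe top ring at (398,262) with its base ring near (386,243), sprung jaw at (379,291), lens at (298,20).

Run:
```python
from h import *
c=cal("wrist"); f=lambda px,z:onz("wrist",px,z,c).round(4)
im=cv2.imread("pics/w1.png"); h=cv2.cvtColor(im,40)
def cen(lo,hi,r):
    m=cv2.inRange(h,lo,hi); k=np.zeros_like(m); k[r[1]:r[3],r[0]:r[2]]=255; m&=k; ys,xs=np.nonzero(m); print((xs.min(),xs.max(),ys.min(),ys.max()),cv2.minAreaRect(np.c_[xs,ys].astype(np.float32))); return xs.mean(),ys.mean()
p=cen((18,150,150),(32,255,255),(380,247,416,282)); print("syr top",p,f((398,263),.08),f(p,.08),"base",f((386,245),.012))
cen((100,100,60),(125,255,255),(335,200,425,235)); cen((100,100,60),(125,255,255),(335,275,425,305))
A,B,C=f((340,198.5),.01),f((415,199),.01),f((337,355),.01)
print("plate corners",A,B,C,"dir",np.arctan2(*(C-A)[[1,0]]))
print("ctr of end",(A+B)/2)
print("board",onz("scene",(256,224),.01),"caps",onz("scene",(162,258),.01),"lens",onz("scene",(227,282),.01))
```

```text
(np.int64(383), np.int64(413), np.int64(249), np.int64(277)) ((398.0, 263.0), (28.0, 30.0), 90.0)
syr top (np.float64(397.6592592592593), np.float64(262.80148148148146)) [ 0.5431 -0.1206  0.08  ] [ 0.5428 -0.1204  0.08  ] base [ 0.5457 -0.1242  0.012 ]
(np.int64(345), np.int64(420), np.int64(206), np.int64(230)) ((382.5, 218.0), (24.0, 75.0), 90.0)
(np.int64(343), np.int64(413), np.int64(281), np.int64(300)) ((378.0, 290.5), (19.0, 70.0), 90.0)
plate corners [ 0.5001 -0.0735  0.01  ] [ 0.5755 -0.0782  0.01  ] [ 0.49   -0.2514  0.01  ] dir -1.6275089148111528
ctr of end [ 0.5378  -0.07585  0.01   ]
board [0.70196183 0.22207186 0.01      ] caps [0.45073834 0.26586481 0.01      ] lens [0.46144504 0.08218955 0.01      ]
```

```bash
python3 -m handwheel '{"slide":[[-1.2,2.4,0],[-1.2,2.4,0],[-1.07,2.2,0],[0,0,5],[0,0,4]],"rotation":[[0,0,0],[0,0,0],[0,0,0],[0,0,0],[0,0,0]]}' 0.6 40
python3 -m handwheel '{"slide":[[0,0,0],[0,0,2],[0,0,0],[0,0,0],[0,0,0]],"rotation":[[0,0,0],[0,0,0],[0,0,0],[0,0,0],[0,0,0]]}'
python3 - <<'E'
from h import *
to([.544,-.121,.033],1.512)
c=cal("wrist"); im=robot.grab_frame("wrist"); cv2.imwrite("pics/w2.png",im[:,:,::-1])
print(proj("wrist",[.544,-.121,.08],c),proj("wrist",[.544,-.121,.01],c))
h=cv2.cvtColor(im,41); m=cv2.inRange(h,(18,150,150),(32,255,255)); N,L,S,C=cv2.connectedComponentsWithStats(m)
for i in range(1,N):
    if S[i,4]>60: print(S[i],C[i],onz("wrist",C[i],.08,c),onz("wrist",C[i],.012,c))
E
```

```text
clock: 3.28
eef_pos: [0.5437, -0.1215, 0.1398]
tool_rot: [-3.141, -0.0, 1.514]
ft_force: [0.9, 0.5, -1.0]
width: 0.0515
grip_force: 0.0
clock: 3.9
eef_pos: [0.5443, -0.1215, 0.1225]
tool_rot: [3.14, -0.0, 1.512]
ft_force: [0.8, 0.2, 0.1]
width: 0.0516
grip_force: 0.0
pos [ 0.5443 -0.1215  0.1225] rpy [ 3.1401e+00 -1.0000e-04  1.5120e+00] t 3.9 slide cm(before turn) [ 0.04 -0.05  8.95] turn [ 0.001 -0.     0.   ] slide after turn [ 0.04 -0.04  8.95]
[316.6789596  267.09415828] [316.19127528 234.81839012]
[302 224  14  23 119] [307.47058824 233.30252101] [ 0.54025673 -0.10207906  0.08      ] [ 0.53785057 -0.11900824  0.012     ]
[ 296  247   47   43 1092] [319.35531136 271.93772894] [ 0.54528074 -0.12383385  0.08      ] [ 0.54473425 -0.14881576  0.012     ]
```

View pics/w2.png

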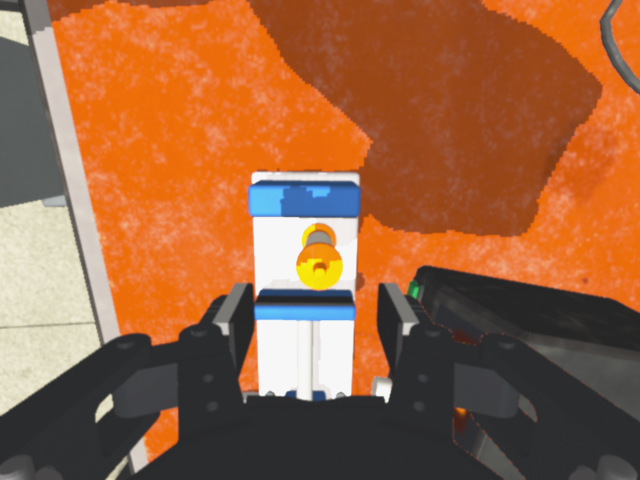

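Syringe top centre at (319,267) against the predicted (317,267), so it is centred between the fingers. Descending and gripping.

```bash
python3 -m handwheel '{"slide":[[0,0,2.5],[0,0,2.5],[0,0,2.5],[0,0,1.4],[0,0,0]],"rotation":[[0,0,0],[0,0,0],[0,0,0],[0,0,0],[0,0,0]]}'
python3 -m handwheel '{"slide":[[0,0,0],[0,0,0],[0,0,0],[0,0,0],[0,0,0]],"rotation":[[0,0,0],[0,0,0],[0,0,0],[0,0,0],[0,0,0]]}' 0.1 30
python3 -m handwheel '{"slide":[[0,0,0],[0,0,0],[0,0,-1],[0,0,-2],[0,0,-3]],"rotation":[[0,0,0],[0,0,0],[0,0,0],[0,0,0],[0,0,0]]}'
```

```text
clock: 4.58
eef_pos: [0.5436, -0.1215, 0.032]
tool_rot: [-3.141, 0.0, 1.512]
ft_force: [0.1, -0.8, 0.5]
width: 0.0512
grip_force: 0.0
clock: 5.2
eef_pos: [0.5444, -0.1216, 0.0333]
tool_rot: [3.14, 0.0, 1.512]
ft_force: [-0.6, -0.0, 7.6]
width: 0.027
grip_force: 29.4
clock: 5.82
eef_pos: [0.5435, -0.1214, 0.0932]
tool_rot: [-3.141, -0.0, 1.512]
ft_force: [1.0, -0.2, 0.2]
width: 0.0274
grip_force: 29.6
```

```bash
python3 -m handwheel '{"slide":[[2,0,0],[4,0,0],[4,0,0],[3,0,0],[1.5,0,0]],"rotation":[[0,0,0],[0,0,0],[0,0,0],[0,0,0],[0,0,0]]}'
python3 -m handwheel '{"slide":[[0,0,1],[0,0,2],[0,0,2],[0,0,1],[0,0,0.5]],"rotation":[[0,0,0],[0,0,0],[0,0,0],[0,0,0],[0,0,0]]}'
python3 - <<'E'
from h import *
to([.55,.023,.0235],1.512)
cv2.imwrite("pics/w3.png",np.hstack([cv2.resize(robot.grab_frame("scene")[200:340,240:440,::-1],(400,280)),cv2.resize(robot.grab_frame("wrist")[:,:,::-1],(373,280))]))
E
```

```text
clock: 6.45
eef_pos: [0.5525, 0.025, 0.0929]
tool_rot: [3.141, -0.0, 1.514]
ft_force: [0.4, -0.7, -1.2]
width: 0.0272
grip_force: 29.7
clock: 7.08
eef_pos: [0.5522, 0.0223, 0.0268]
tool_rot: [-3.141, 0.0, 1.511]
ft_force: [0.1, -0.1, -0.1]
width: 0.0277
grip_force: 29.7
pos [0.5522 0.0223 0.0268] rpy [-3.1411e+00  5.0000e-04  1.5105e+00] t 7.08 slide cm(before turn) [ 0.06 -0.22  0.33] turn [-0.001  0.    -0.001] slide after turn [ 0.06 -0.22  0.33]
```

View pics/w3.png

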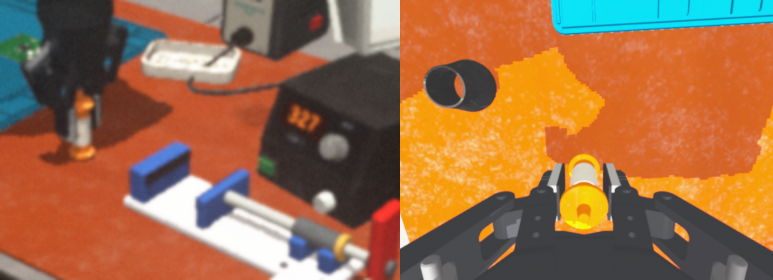

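The syringe is held upright just above the bare bench, clear of the lens and the mat. Setting it down.

```bash
python3 -m handwheel '{"slide":[[0,0,0.1],[0,0,0.1],[0,0,0.05],[0,0,0],[0,0,0]],"rotation":[[0,0,0],[0,0,0],[0,0,0],[0,0,0],[0,0,0]]}'
```

```text
clock: 7.8
eef_pos: [0.5524, 0.0234, 0.0249]
tool_rot: [3.142, 0.0, 1.512]
ft_force: [0.0, -0.6, -1.1]
width: 0.0271
grip_force: 29.7
```

```bash
python3 -m handwheel '{"slide":[[0,0,0.1],[0,0,0.05],[0,0,0],[0,0,0],[0,0,0]],"rotation":[[0,0,0],[0,0,0],[0,0,0],[0,0,0],[0,0,0]]}'
```

```text
clock: 8.43
eef_pos: [0.5524, 0.0233, 0.0233]
tool_rot: [3.142, 0.0, 1.512]
ft_force: [-0.4, 0.5, -0.4]
width: 0.0273
grip_force: 29.7
```

```bash
python3 -m handwheel '{"slide":[[0,0,0.05],[0,0,0.05],[0,0,0],[0,0,0],[0,0,0]],"rotation":[[0,0,0],[0,0,0],[0,0,0],[0,0,0],[0,0,0]]}'
```

```text
clock: 9.05
eef_pos: [0.5525, 0.0233, 0.0232]
tool_rot: [3.141, -0.001, 1.512]
ft_force: [-6.9, 0.0, 22.3]
width: 0.0273
grip_force: 32.0
```

Contact made. Releasing, then backing up.

```bash
python3 -m handwheel '{"slide":[[0,0,-0.05],[0,0,0],[0,0,0],[0,0,0],[0,0,0]],"rotation":[[0,0,0],[0,0,0],[0,0,0],[0,0,0],[0,0,0]]}' 0.6
python3 -m handwheel '{"slide":[[0,0,-1.5],[0,0,-3],[0,0,-4],[0,0,-4],[0,0,-4]],"rotation":[[0,0,0],[0,0,0],[0,0,0],[0,0,0],[0,0,0]]}'
python3 - <<'E'
from h import *
u=np.array([np.cos(-1.628),np.sin(-1.628)]); o=np.array([.527,-.2606])
h=o+u*.075; print("handle",h)
to([*h,.19],-.058)
E
```

```text
clock: 9.68
eef_pos: [0.5524, 0.0233, 0.0227]
tool_rot: [-3.142, 0.0, 1.512]
ft_force: [0.2, -0.0, -0.6]
width: 0.0516
grip_force: 0.0
clock: 10.3
eef_pos: [0.5522, 0.0232, 0.1902]
tool_rot: [3.141, -0.0, 1.511]
ft_force: [0.1, 0.6, -0.3]
width: 0.051
grip_force: 0.0
handle [ 0.52271206 -0.33547732]
pos [0.5522 0.0232 0.1902] rpy [ 3.1409e+00 -2.0000e-04  1.5114e+00] t 10.3 slide cm(before turn) [-3.598e+01 -8.200e-01  1.000e-02] turn [ 0.000e+00 -1.000e-03  1.569e+00] slide after turn [-8.700e-01  3.598e+01  2.000e-02]
```

```bash
python3 -m handwheel '{"slide":[[-4,-0.6,0],[-5,-0.6,0],[-5,-0.6,0],[-5,-0.6,0],[-3,-0.6,0]],"rotation":[[0,0,0],[0,0,0],[0,0,0],[0,0,0],[0,0,0]]}' 1
python3 -m handwheel '{"slide":[[0,0,-2],[0,0,-1],[0,0,0],[0,0,0],[0,0,0]],"rotation":[[0,0,0],[0,0,0],[0,0,0],[0,0,0],[0,0,0]]}'
python3 - <<'E'
from h import *
to([.52,-.2,.22],1.512)
c=cal("wrist"); im=robot.grab_frame("wrist"); cv2.imwrite("pics/w4.png",im[:,:,::-1])
for p in([.5227,-.3355,.088],[.478,-.334,.022],[.471,-.36,.022]): print(proj("wrist",p,c))
import pickle; pickle.dump(c,open("c4.pkl","wb"))
E
```

```text
clock: 10.92
eef_pos: [0.5086, -0.1971, 0.1889]
tool_rot: [3.141, 0.001, 1.509]
ft_force: [-0.7, -0.2, -0.1]
width: 0.0854
grip_force: 0.0
clock: 11.55
eef_pos: [0.5093, -0.1942, 0.2173]
tool_rot: [-3.141, -0.0, 1.512]
ft_force: [-0.4, -0.1, -0.6]
width: 0.0854
grip_force: 0.0
pos [ 0.5093 -0.1942  0.2173] rpy [-3.1408 -0.      1.5123] t 11.55 slide cm(before turn) [-0.52  1.1  -0.27] turn [-0.001 -0.     0.   ] slide after turn [-0.52  1.1  -0.27]
[341.55539889 387.17792706]
[294.37104227 346.76381052]
[289.57920378 368.80464538]
```

View pics/w4.png

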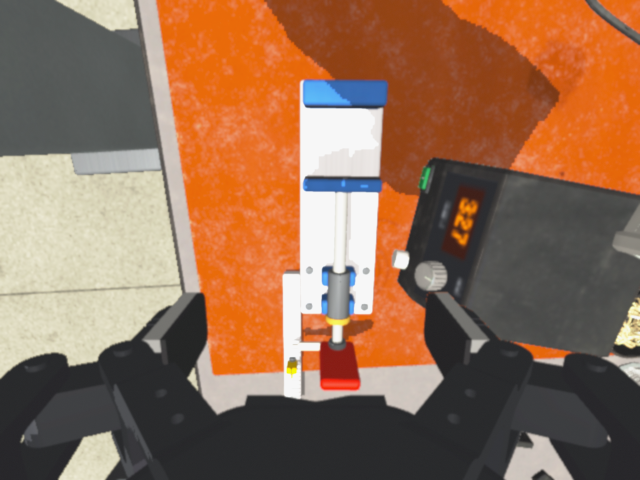

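Wrist view: red handle top at about (340,380), pointer finger along row ≈347 to x≈297, yellow clip at about (292,367). Zooming in on pointer and mark.

Run:
```python
from h import *
import pickle; c=pickle.load(open("c4.pkl","rb"))
im=cv2.imread("pics/w4.png"); cv2.imwrite("pics/z4.png",cv2.resize(im[335:400,275:365],None,fx=8,fy=8,interpolation=0))
h=cv2.cvtColor(im,40); o=np.array([.527,-.2606]); a=-1.628; Rm=np.array([[np.cos(a),-np.sin(a)],[np.sin(a),np.cos(a)]])
own=lambda px,z:((onz("wrist",px,z,c)[:2]-o)@Rm*1e3).round(1)
m=cv2.inRange(h,(18,120,120),(35,255,255)); m[:355]=0; ys,xs=np.nonzero(m[:,280:305]); xs+=280
print("yel",xs.min(),xs.max(),ys.min(),ys.max(),xs.mean(),ys.mean())
m=cv2.inRange(h,(0,150,80),(5,255,255)); m[:340]=0; ys,xs=np.nonzero(m[:400,315:365]); xs+=315; print("red",xs.min(),xs.max(),ys.min(),ys.max())
r=h[:,:,1][338:358,300:318]; print((255-r.astype(int)).sum(1))
for p,z in(((308,347),.022),((292,367),.022),((292,363),.04),((292,367),.03),((340,372),.088),((340,388),.088),((340,380),.088)): print(p,z,own(p,z))
```

```text
yel 287 296 361 374 291.61538461538464 367.35897435897436
red 320 359 342 389
[1233 1271 1547 2443 3632 4453 4590 4590 4590 4590 4590 4556 3663 2040
 1150 1112 1152 1176 1181 1152]
(308, 347) 0.022 [ 76.4 -30.5]
(292, 367) 0.022 [100.2 -47.6]
(292, 363) 0.04 [ 83.3 -46.2]
(292, 367) 0.03 [ 94.8 -47. ]
(340, 372) 0.088 [59.9 -1.6]
(340, 388) 0.088 [75.9 -1.3]
(340, 380) 0.088 [67.8 -1.5]
```

View pics/z4.png

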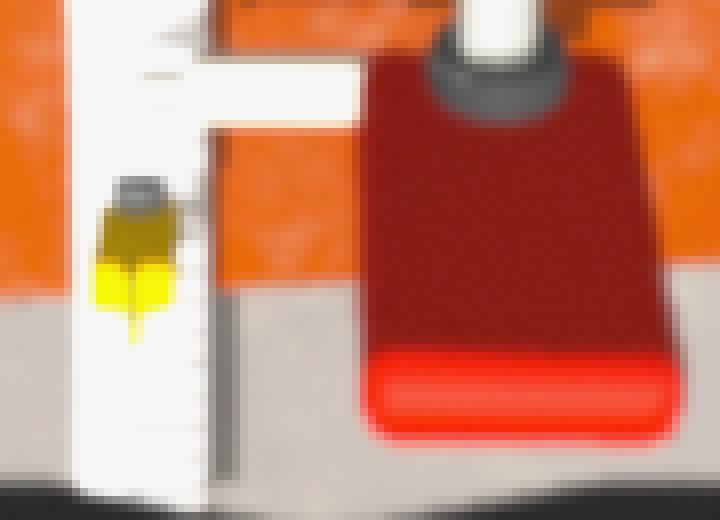

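The clip's yellow top centres at crop column 135 with a thin tip, and a pointer line at row 347. Turning so the wrist camera sits on the pointer side gives a view from nearly straight above the mark. I'll turn that way.

```bash
python3 -m handwheel '{"slide":[[0,0,0],[0,0,0],[0,0,0],[0,0,0],[0,0,0]],"rotation":[[0,0,-0.157],[0,0,-0.157],[0,0,-0.157],[0,0,-0.157],[0,0,-0.157]]}'
python3 -m handwheel '{"slide":[[0,0,0],[0,0,0],[0,0,0],[0,0,0],[0,0,0]],"rotation":[[0,0,-0.157],[0,0,-0.157],[0,0,-0.157],[0,0,-0.157],[0,0,-0.157]]}'
python3 - <<'E'
from h import *
to([.5227,-.3355,.15],3.083); print(robot.sense()["joints"].round(2))
E
```

```text
clock: 12.22
eef_pos: [0.5094, -0.1944, 0.2175]
tool_rot: [-3.141, -0.0, 2.302]
ft_force: [0.0, -0.0, -0.1]
width: 0.0855
grip_force: 0.0
clock: 12.85
eef_pos: [0.5094, -0.1945, 0.2175]
tool_rot: [3.142, -0.0, 3.087]
ft_force: [0.2, -0.4, 0.5]
width: 0.0858
grip_force: 0.0
pos [ 0.5094 -0.1945  0.2175] rpy [ 3.1415e+00 -5.0000e-04  3.0870e+00] t 12.85 slide cm(before turn) [ -2.1  -14.01   6.75] turn [ 0.    -0.     0.004] slide after turn [ -2.16 -14.     6.75]
[ 0.17  0.41  0.12  1.83 -0.06  0.9   1.83]
```

```bash
python3 -m handwheel '{"slide":[[-0.5,-3.5,0],[-0.5,-3.5,0],[-0.5,-3.5,0],[-0.6,-3.5,0],[0,0,3]],"rotation":[[0,0,0.004],[0,0,0],[0,0,0],[0,0,0],[0,0,0]]}'
python3 -m handwheel '{"slide":[[0,0,3],[0,0,0.7],[0,0,0],[0,0,0],[0,0,0]],"rotation":[[0,0,0],[0,0,0],[0,0,0],[0,0,0],[0,0,0]]}'
python3 - <<'E'
from h import *
to([.5227,-.3355,.055],3.083)
c=cal("wrist"); im=robot.grab_frame("wrist"); cv2.imwrite("pics/w5.png",im[:,:,::-1])
for p in([.5227,-.3355,.088],[.478,-.334,.022],[.471,-.36,.022]): print(proj("wrist",p,c))
import pickle; pickle.dump(c,open("c5.pkl","wb"))
E
```

```text
clock: 13.48
eef_pos: [0.5218, -0.3389, 0.1884]
tool_rot: [-3.139, 0.002, 3.075]
ft_force: [0.3, -0.8, -0.5]
width: 0.0852
grip_force: 0.0
clock: 14.1
eef_pos: [0.522, -0.3357, 0.1517]
tool_rot: [-3.141, 0.001, 3.078]
ft_force: [0.2, -0.1, -0.1]
width: 0.0856
grip_force: 0.0
pos [ 0.522  -0.3357  0.1517] rpy [-3.1411e+00  1.3000e-03  3.0778e+00] t 14.1 slide cm(before turn) [-0.05  0.03  9.67] turn [-0.001  0.001 -0.005] slide after turn [-0.07  0.02  9.67]
[315.58712377 258.61069315]
[313.8092421  173.12196704]
[277.8797989  165.74085767]
```

View pics/w5.png

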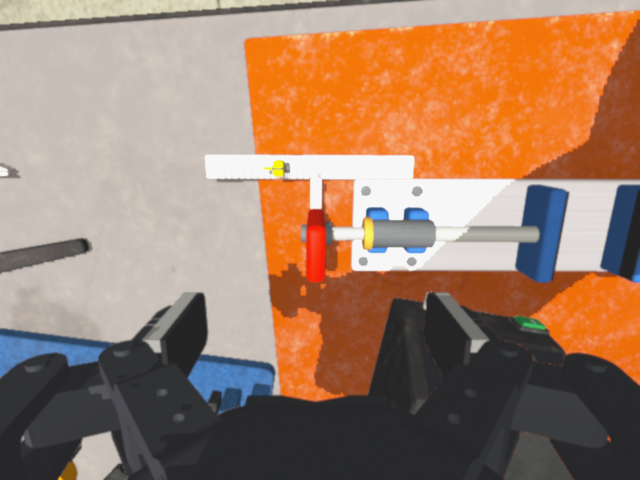

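Wrist view from the pointer side: handle top at (315,258) as predicted, pointer at column ≈316, row 180, yellow clip at about (279,168) with a thin needle out to ≈265. I'll triangulate the clip's parts from the two wrist views.

Run:
```python
from h import *
import pickle; c4=pickle.load(open("c4.pkl","rb")); c5=pickle.load(open("c5.pkl","rb"))
im=cv2.imread("pics/w5.png"); h=cv2.cvtColor(im,40)
for r in range(158,178): print(r," ".join("%3d/%3d/%3d"%tuple(h[r,q]) for q in range(262,292,2)))
print("ptr", [ (r,[q for q in range(300,335) if h[r,q,1]<60 and h[r,q,2]>200][::30]) for r in range(182,205,4)])
for r in(186,192,198,204):
    q=[q for q in range(300,335) if h[r,q,1]<70]; print(r,min(q),max(q))
o=np.array([.527,-.2606,0]); M=R.from_euler('z',-1.628)
def T(a,b):
    e,d=ray("",a,c4); f,g=ray("",b,c5); s=np.linalg.lstsq(np.c_[d,-g],f-e,rcond=None)[0]; p=(e+s[0]*d+f+s[1]*g)/2
    print(a,b,(M.inv().apply(p-o)*1e3).round(1),"gap",np.linalg.norm(e+s[0]*d-f-s[1]*g).round(4))
T((291.5,377.5),(265,168)); T((291.5,374),(272,168)); T((291.5,367.5),(284,168))
T((307,347),(316.5,186))
```

```text
158   0/  0/247   0/  0/247   0/  0/247   0/  0/247   0/  0/247   0/  0/247   0/  0/247   0/  0/247   0/  0/247   0/  0/247   0/  0/247   0/  0/247   0/  0/247   0/  0/247   0/  0/247
159   0/  0/247   0/  0/247   0/  0/247   0/  0/247   0/  0/247   0/  0/247   0/  0/247  30/  2/247  25/  6/246  20/  6/246   0/  1/247   0/  0/247   0/  0/247   0/  0/247   0/  0/247
160   0/  0/247   0/  0/247   0/  0/247   0/  0/247   0/  0/247   0/  0/247  30/  5/247  29/ 85/247  28/135/246  27/131/245  23/ 64/234   0/  0/247   0/  0/247   0/  0/247   0/  0/247
161   0/  0/247   0/  0/247   0/  0/247   0/  0/247   0/  0/247   0/  0/247  30/106/247  30/245/247  30/245/247  30/245/247  25/190/237  21/  8/236   0/  0/247   0/  0/247   0/  0/247
162   0/  0/247   0/  0/247   0/  0/247   0/  0/247   0/  0/247  30/  1/247  30/245/247  30/245/247  30/245/247  30/245/247  27/245/244  20/ 44/185 111/  8/228 107/  8/237   0/  0/247
163   0/  0/247   0/  0/247   0/  0/247   0/  0/247   0/  0/247  30/  8/247  30/245/247  30/245/247  30/245/247  30/245/247  28/245/246  20/ 84/151 113/  6/158 107/ 10/172   0/  0/
[... 2240 characters left out ...]
  0/  0/247   0/  0/247  30/  1/244   0/  0/247  29/ 23/247  27/119/245  27/130/245  26/148/242  22/ 81/227  12/ 17/191  11/  9/229  15/  2/242  30/  1/244
177   0/  0/247  15/  4/239   0/  0/247   0/  0/247  18/  5/239  30/  1/247  25/  6/246  21/ 32/240  21/ 43/236  19/ 68/217  14/ 36/203   9/ 18/185  13/ 14/216  10/  6/236  15/  4/240
ptr [(182, [310]), (186, [310]), (190, [310]), (194, [310]), (198, [310]), (202, [310])]
186 310 321
192 310 321
198 310 321
204 310 321
(291.5, 377.5) (265, 168) [111.8 -48.5  23.7] gap 0.0005
(291.5, 374) (272, 168) [106.6 -48.4  25. ] gap 0.0008
(291.5, 367.5) (284, 168) [ 97.7 -48.3  26.3] gap 0.0011
(307, 347) (316.5, 186) [ 74.6 -33.5  23.9] gap 0.0041
```

The mark's needle tip is at own x ≈ 112 mm, z ≈ 23 mm (the described "tip, 22 mm up"), and the pointer is at ≈ 75, so the draw is about 36–37 mm. Descending onto the handle and gripping.

```bash
python3 -m handwheel '{"slide":[[0,0,2.5],[0,0,3],[0,0,2.5],[0,0,1.6],[0,0,0]],"rotation":[[0,0,0],[0,0,0],[0,0,0],[0,0,0],[0,0,0]]}'
python3 -m handwheel '{"slide":[[0,0,0],[0,0,0],[0,0,0],[0,0,0],[0,0,0]],"rotation":[[0,0,0],[0,0,0],[0,0,0],[0,0,0],[0,0,0]]}' 0 60
python3 -m handwheel '{"slide":[[0,0,0],[0,0,0],[0,0,0],[0,0,0],[0,0,0]],"rotation":[[0,0,0],[0,0,0],[0,0,0],[0,0,0],[0,0,0]]}'
python3 -c "
from h import *
s=robot.sense();print(s['eef_pos'],s['tool_rot'])"
```

```text
clock: 14.78
eef_pos: [0.5213, -0.3354, 0.0543]
tool_rot: [3.141, -0.001, 3.078]
ft_force: [-0.0, 0.1, 0.7]
width: 0.0857
grip_force: 0.0
clock: 15.4
eef_pos: [0.5217, -0.3357, 0.0552]
tool_rot: [-3.141, 0.0, 3.078]
ft_force: [-1.3, 0.9, 5.5]
width: 0.0112
grip_force: 58.5
clock: 16.02
eef_pos: [0.5217, -0.3357, 0.0552]
tool_rot: [-3.141, 0.0, 3.078]
ft_force: [-1.2, -0.2, 6.7]
width: 0.0111
grip_force: 58.5
[ 0.52173792 -0.33571918  0.05516827] [-3.14138818e+00  3.94407113e-04  3.07750570e+00]
```

```bash
python3 -m handwheel '{"slide":[[0,-0.4,0],[0,-0.7,0],[0,-0.7,0],[0,-0.4,0],[0,0,0]],"rotation":[[0,0,0],[0,0,0],[0,0,0],[0,0,0],[0,0,0]]}'
python3 -m handwheel '{"slide":[[0,-0.3,0],[0,-0.3,0],[0,0,0],[0,0,0],[0,0,0]],"rotation":[[0,0,0],[0,0,0],[0,0,0],[0,0,0],[0,0,0]]}'
python3 - <<'E'
from h import *
import pickle
c=cal("wrist"); im=robot.grab_frame("wrist"); cv2.imwrite("pics/w6.png",im[:,:,::-1]); pickle.dump(c,open("c6.pkl","wb"))
s=robot.sense(); print(s['eef_pos'],s['width'])
o=np.array([.527,-.2606,0]); M=R.from_euler('z',-1.628)
pt=[proj("",M.apply([x/1e3,-.047,.022])+o,c) for x in(103,105,112)]; print(pt)
x,y=pt[1].astype(int); x=min(max(x,80),560); y=min(max(y,60),420)
cr=im[y-60:y+60,x-80:x+80,::-1]; cv2.imwrite("pics/z6.png",cv2.resize(cr,(800,600),interpolation=0)); print("origin",x-80,y-60)
E
```

```text
clock: 16.65
eef_pos: [0.5203, -0.3572, 0.0551]
tool_rot: [3.141, 0.0, 3.078]
ft_force: [-2.6, 5.3, 10.1]
width: 0.0112
grip_force: 59.2
clock: 17.27
eef_pos: [0.5199, -0.3627, 0.0551]
tool_rot: [3.141, -0.0, 3.078]
ft_force: [-2.7, 5.3, 9.2]
width: 0.0115
grip_force: 59.2
[ 0.51993705 -0.36268264  0.05512185] 0.01078794307673949
[array([313.0771815 , 186.42541551]), array([308.90815625, 186.44910528]), array([294.31688431, 186.53201771])]
origin 228 126
```

View pics/z6.png

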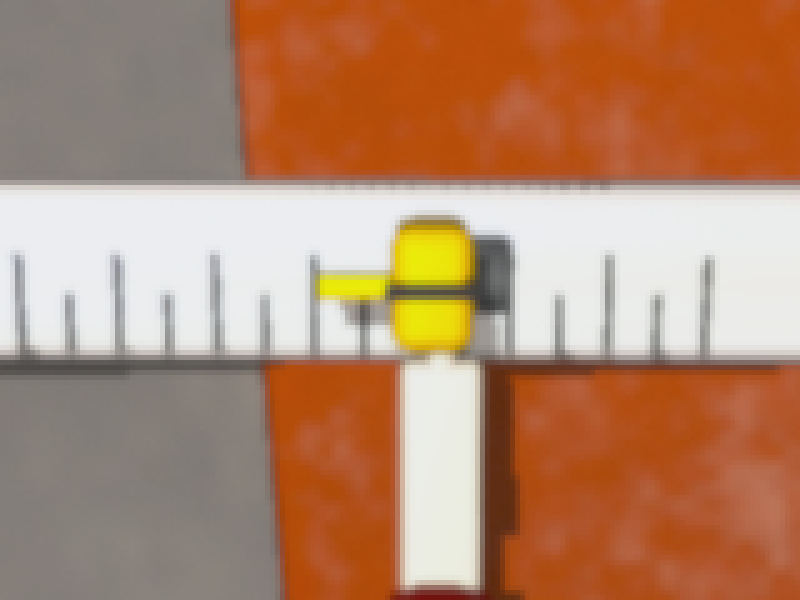

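Zoom of the wrist view: pointer centred at crop column ≈442 (px 316.4), clip body at ≈432, needle tip at ≈318 (px 291.7) on a scale tick. At about 2.08 px/mm the needle tip is about 11.8 mm further on, a total draw of about 38–39 mm. That is inside the stated 30–60 mm, whereas the body centre (≈28 mm) is not. I'll draw a further 10 mm and check.

```bash
python3 -m handwheel '{"slide":[[0,-0.3,0],[0,-0.3,0],[0,-0.3,0],[0,-0.1,0],[0,0,0]],"rotation":[[0,0,0],[0,0,0],[0,0,0],[0,0,0],[0,0,0]]}'
cat > m.py <<'E'
from h import *
import sys
im=robot.grab_frame("wrist"); s=robot.sense(); print(s['eef_pos'].round(4),s['ft_force'].round(1),s['width'],s['grip_force'])
cv2.imwrite(f"pics/{sys.argv[1]}.png",im[:,:,::-1]); h=cv2.cvtColor(im,41)
for r in(205,215,225):
    q=[q for q in range(295,335) if h[r,q,1]<50 and h[r,q,2]>180]; print(r,q and(min(q),max(q),np.mean(q)))
m=cv2.inRange(h,(24,120,120),(34,255,255)); m[:160]=0; m[200:]=0
ys,xs=np.nonzero(m)
for x in range(xs.min(),xs.max()+1): print(x,(xs==x).sum(),end="; ")
E
python3 m.py w7
```

```text
clock: 17.95
eef_pos: [0.5192, -0.3725, 0.0551]
tool_rot: [3.14, -0.0, 3.078]
ft_force: [-2.2, 7.6, 10.1]
width: 0.0114
grip_force: 59.3
[ 0.5193 -0.3725  0.0551] [-3.6  7.6  9.9] 0.01116604347577399 59.28981363773346
205 (309, 323, np.float64(316.0))
215 (309, 323, np.float64(316.0))
225 (309, 323, np.float64(316.0))
312 3; 313 4; 314 3; 315 3; 316 3; 317 3; 318 3; 319 5; 320 5; 321 5; 322 5; 323 5; 324 5; 325 5; 326 6; 327 10; 328 18; 329 22; 330 23; 331 24; 332 24; 333 24; 334 23; 335 24; 336 23; 337 23; 338 24; 339 23; 340 21; 341 18; 342 10; 343 2;
```

The pointer (px 316) is about 1.9 mm short of the needle tip (px 312), within ±4 mm and not overshot. Hold still, check the syringe, then hand in.

```bash
python3 -m handwheel '{"slide":[[0,0,0],[0,0,0],[0,0,0],[0,0,0],[0,0,0]],"rotation":[[0,0,0],[0,0,0],[0,0,0],[0,0,0],[0,0,0]]}'
python3 - <<'E'
from h import *
im=robot.grab_frame("side"); h=cv2.cvtColor(im,41)
a=proj("side",[.552,.023,.07]); b=proj("side",[.552,.023,0]); print(a,b)
x,y=a.astype(int); m=cv2.inRange(h,(10,170,200),(24,255,255))[y-15:y+35,x-15:x+15]; ys,xs=np.nonzero(m); print(m.sum()/255,xs.mean()+x-15,ys.min()+y-15,ys.max()+y-15)
print(robot.hand_in())
E
```

```text
clock: 18.62
eef_pos: [0.5193, -0.3725, 0.0551]
tool_rot: [3.14, -0.0, 3.078]
ft_force: [-2.0, 7.2, 9.7]
width: 0.0111
grip_force: 59.3
[322.21752489 264.72679264] [322.11638374 285.24440997]
55.0 322.78181818181815 264 287
the job is handed in; nothing more can be done
None
```

The job is handed in, with no verdict returned: the syringe was released upright on the bench off the holder, and the gripper is holding the rod drawn out about 37 mm, with the pointer about 2 mm short of the yellow mark's tip — I took the mark to be the clip's thin yellow needle, because the clip's body would need only about 28 mm of draw, less than your stated 30–60 mm.

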